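# Roll the upside-down airtight box over to its place, lid up

## Robot

A 6-joint arm with a two-finger parallel gripper is mounted at the origin on the work surface. World frame = base frame: x ahead of the robot, y to its left, z up, the work surface at z = 0. Lengths are in m, angles in rad, forces in N, time in s.
With the tool pointing down it reaches from about 0.275 to 0.75 m from the base axis. Payload 10.2 kg.
Tool frame: the origin (TCP) lies midway between the tips of the shut fingers; the grasp point (between the pads) lies 19 mm behind it (arm.grasp_offset is the distance from the TCP to the grasp point, in m); z points along the fingers, y is the line along which they close (so a half turn about z gives the same grasp; the last joint's range is limited). The gripper opens to 88 mm and grips with 3 to 60 N. Pads are 18 mm wide; open, the fingers measure 123 mm over their backs; the gripper's body (75 mm by 187 mm) begins 45 mm behind the grasp point.
Start: joints at [-1.561, 0.313, 1.498, -0, 1.331, -0.223], TCP at [0.121, -0.511, 0.208] pointing down, gripper open.
Joint ranges: [-2.94, 2.94], [-0.97, 2.17], [0.19, 2.56], [-1.23, 4.37], [0.02, 3.11], [-2.88, 2.88]. Speed limits (rad/s): [2.39, 2.39, 3.01, 3.14, 3.14, 3.14].

## Interface

Orientations are given as a rotation vector (axis times angle).
In Python, from workcell import arm, get_image, calibration, order gives the robot as it stands.
- The arm moves only by the shell command python3 -m creep 'ROWS' [FORCE]. ROWS is JSON, a list of rows, each a list of 7 numbers: the turn, a rotation vector about the tool's x, y, z in degrees, then the shift along the tool's x, y, z in m, then the opening, from 0 (shut) to 1 (fully open). In form: [[wx, wy, wz, dx, dy, dz, gripper], ...]. A call has 1 to 12 rows; each row is the pose to reach, as a shift and turn from the pose commanded when the call began, along the tool's axes at that moment; what a row does not reach only later rows make up. A row lasts 1/12 s, in which the tool goes at most 41.7 mm and 7.16 degrees, less where a joint would pass 70% of its speed; a pose out of reach is approached as far as the arm can. A call with a gripper value outside its range is refused whole. The fingers move at their own pace and stop on an object; FORCE is the grip in N (left out, the last holds). Time passes only in rows, so rows that repeat a pose let the fingers close. It gives the time, the measured TCP pose, the force, the opening and the grip force at its end, in the units of the state.
- arm.observe(): the state, without advancing time (a new reading comes with each control period).
- get_image(name): name is "side" or "top"; returns (picture, depth): 384x512x3 uint8, red, green, blue; 384x512 float32, m along the optical axis (not along the pixel's ray), 0 where there is no reading.
- calibration(name): a dict with "intrinsics" (3x3 intrinsics, pixels), "position" and "rotation" of the camera in the world. Camera axes: x right, y down, z forward; pixel columns grow to the right and rows downward; lengths in m; the calibration is good to about 2 mm. A picture is of the moment at which its call begins. calibration takes no time and is no camera call.
- order.close_job(): hands the job in; it is judged then, once.
The state is a dict: "t": time; "joint_positions": joint angles; "joint_velocities": joint speeds; "effort": joint torques, N m; "ee_pos": TCP position; "tcp_rot": TCP orientation; "ft_force": force on the tool from outside, world axes, zero at the start; "ft_torque": the same for the moment, N m; "gripper_width": finger opening in m; "gripper_force": force on a finger pad.
Only numpy, scipy, OpenCV 4.12 (cv2) and the standard library are available. Lean on these libraries where they do the work, as an engineer would, in place of code of your own. Each camera call takes 0.05 s, during which the arm holds its last target. There are 200 camera calls.

## Task

The white airtight box was left upside down on the rubber mat. Roll it over its bottom edge towards the yellow outline, a quarter turn at a time: first stand it on its side and let go of it, then take it again and roll it once more so that the lid with the orange lever faces up and the box stands squarely inside the yellow outline. Keep it down on the mat (never lift it clear), ease it down without letting it topple, and leave the jar, tongs and spatula where they are.

Things in the scene. Friction and masses are not known exactly. Their poses are not given: they have to be found in the camera images.
- airbox: loose white plastic box, 60 (x) x 90 (y) x 80 mm (z), 0.25-0.5 kg; pinch it across the 60 mm. Origin at its centre. z points from lid to base: up at the start (lid on the mat), straight down when done. Lid face (-z): blue panel with orange lever; grey seal line round the lid end. Rolled about its 60 mm bottom edge (along x) its centre moves 85 mm along y per quarter turn.
- outline: yellow rectangle painted on the mat, flat, 100 x 130 mm inside (x, y), lines 5 mm wide; origin at its centre on the mat surface. x and y are parallel to the tray's. It lies about 170 mm from the box's start, to the box's left or right (along the tray's y).
- tray: black rubber mat tray, fixed, 310 (x) x 440 mm (y), origin at the centre of its underside; the mat surface is 6 mm above the origin, the rim 12 mm. The box and the outline lie on the half nearer the robot (tray x about -60 mm), the jar and tongs on the far half (x about +95 mm).
- jar: bystander: closed glass jar with white lid, 72 mm diameter, 100 mm tall, standing on the mat; origin at the centre of its underside
- tongs: bystander: steel serving tongs lying along the tray's y, 190 mm long, 45 mm wide, 12 mm high; origin at the middle of the underside
- spatula: bystander: wooden spatula, 280 mm long, lying on the rack beyond the tray along the tray's y; origin on its underside near the middle
There are look-alikes about, which are no part of the job. What is shaped like the airbox but green or turquoise is not meant.

How it is judged:
By the outcome, as a careful person would: the job done as asked, in the order asked, and still so for the second after the job is handed in, with the robot touching nothing.
It also fails if it takes over 54 s, if anything falls off the work surface, if the arm or the gripper's body presses on something with over 40 N, if the wrist force passes 120 N, or if a joint passes its speed limit or range.

## Working session

There is one attempt and no reset: what is moved stays moved. The work goes in short steps, Python scripts to look and compute and a shell command to move; the robot and the scene stay as the last step left them, time stands still between calls to the robot, and variables do not carry over. Pictures are saved under pics/ and viewed, at most 10 in all, crops included, and the job is handed in when it is done.

```bash
mkdir -p pics; ls
python3 - <<'E'
from workcell import arm,get_image,calibration,order
import cv2,numpy as np
s=arm.observe();print({k:np.round(v,3).tolist() for k,v in s.items()},arm.grasp_offset)
for n in("side","top"):
    p,d=get_image(n);np.save(f"pics/{n}0_d.npy",d);cv2.imwrite(f"pics/{n}0.png",p[...,::-1])
    c=calibration(n);print(n,{k:np.round(v,3).tolist() for k,v in c.items()})
E
```

```text
pics
{'t': 0.0, 'joint_positions': [-1.561, 0.313, 1.498, -0.0, 1.331, -0.223], 'joint_velocities': [-0.002, 0.001, 0.0, 0.0, -0.001, 0.002], 'effort': [-0.002, -40.222, -25.227, 0.069, 0.035, -0.0], 'ee_pos': [0.121, -0.511, 0.208], 'tcp_rot': [-3.119, -0.365, -0.0], 'ft_force': [-0.661, 0.379, 0.764], 'ft_torque': [-0.054, 0.018, -0.01], 'gripper_force': 0.0, 'gripper_width': 0.088} 0.0187
side {'intrinsics': [[485.837, 0.0, 252.145], [0.0, 485.837, 194.818], [0.0, 0.0, 1.0]], 'position': [-0.255, 0.836, 0.824], 'rotation': [-0.89, 2.306, -1.292]}
top {'intrinsics': [[375.359, 0.0, 261.084], [0.0, 375.359, 194.485], [0.0, 0.0, 1.0]], 'position': [0.407, -0.057, 1.137], 'rotation': [-2.144, 2.14, -0.129]}
```

View pics/top0.png

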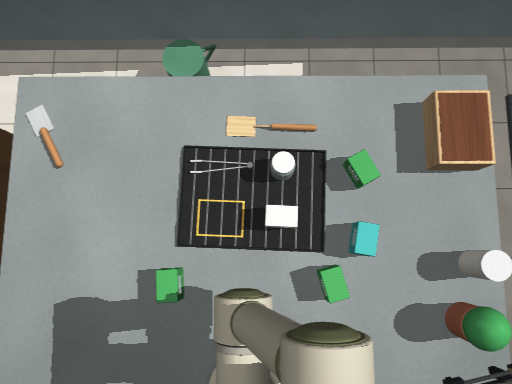

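View pics/side0.png

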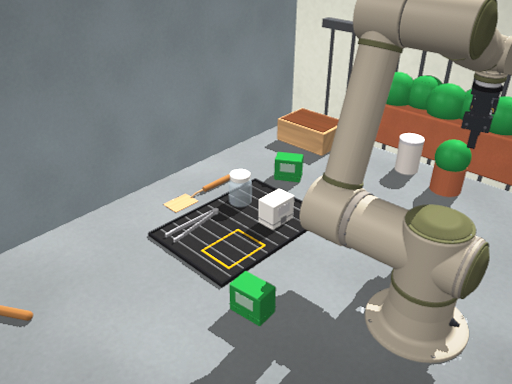

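Top view: the white box is at (282,217), the yellow outline at (220,218), the jar at (283,163), the tongs at about (220,165) and the spatula at (270,127). The look-alikes are green boxes at (170,285), (333,284) and (362,168) and a turquoise one at (365,239). Only the white box on the mat fits the description. Side view: the box is at (276,208) and the outline around (233,248), so the roll goes towards +y.

```bash
cat > h.py <<'E'
import cv2,numpy as np
from workcell import calibration
from scipy.spatial.transform import Rotation as R
def ray(n,uv):
    c=calibration(n);K=np.array(c["intrinsics"]);uv=np.atleast_2d(uv).astype(float)
    d=np.c_[uv,np.ones(len(uv))]@np.linalg.inv(K).T
    return np.array(c["position"]),d@R.from_rotvec(c["rotation"]).as_matrix().T
def plane(n,uv,z):
    p,d=ray(n,uv);return p+d*((z-p[2])/d[:,2])[:,None]
def cloud(n,d):
    v,u=np.mgrid[:384,:512];p,r=ray(n,np.c_[u.ravel(),v.ravel()])
    return (p+r*d.ravel()[:,None]).reshape(384,512,3)
def crop(src,dst,x,y,w,h,k):
    cv2.imwrite(dst,cv2.resize(cv2.imread(src)[y:y+h,x:x+w],None,fx=k,fy=k,interpolation=cv2.INTER_CUBIC))
E
python3 - <<'E'
from h import *
for n in("top","side"):
    P=cloud(n,np.load(f"pics/{n}0_d.npy"));im=cv2.imread(f"pics/{n}0.png").astype(int)
    b,g,r=im[...,0],im[...,1],im[...,2]
    reg=(P[...,0]>.3)&(P[...,0]<.65)&(P[...,1]>-.25)&(P[...,1]<.25)
    w=reg&(im.min(2)>150)&(P[...,2]>.05)
    num,l,st,ce=cv2.connectedComponentsWithStats(w.astype(np.uint8))
    for i in range(1,num):
        if st[i,4]>60:
            q=P[l==i];zt=np.percentile(q[:,2],80)
            print(n,"white",ce[i].round(),st[i,4],"min",np.percentile(q,1,0).round(3),"max",np.percentile(q,99,0).round(3))
            t=q[q[:,2]>np.percentile(q[:,2],98)-.006];print("  top",np.median(t[:,2]).round(4),cv2.minAreaRect(t[:,:2].astype(np.float32)*1000))
    y=reg&(r>150)&(g>110)&(b<110)&(P[...,2]<.04)
    q=P[y];print(n,"yellow",y.sum(),np.median(q[:,2]).round(4),cv2.minAreaRect(q[:,:2].astype(np.float32)*1000))
    k=reg&(im.max(2)<60)&(P[...,2]<.03);print(n,"mat z",np.median(P[k][:,2]).round(4))
    t=reg&(im.max(2)<70);q=P[t];print(n,"tray",cv2.minAreaRect(q[:,:2].astype(np.float32)*1000))
crop("pics/top0.png","pics/c1.png",170,140,165,120,4)
crop("pics/side0.png","pics/c2.png",190,160,130,110,5)
E
```

```text
top white [283. 165.] 263 min [ 0.612 -0.131  0.083] max [ 0.65 -0.07  0.11]
  top 0.1066 ((527.99365234375, -94.15974426269531), (59.486114501953125, 246.85516357421875), 86.39289855957031)
top white [282. 215.] 675 min [ 0.463 -0.139  0.082] max [ 0.522 -0.052  0.092]
  top 0.087 ((464.44171142578125, -95.99571228027344), (115.4266357421875, 86.96981048583984), 0.06770076602697372)
top yellow 274 0.0073 ((492.0594177246094, 86.26306915283203), (142.11761474609375, 110.8913803100586), 87.88990020751953)
top mat z 0.0068
top tray ((474.679931640625, 0.63763427734375), (349.52447509765625, 471.7301940917969), 0.06512545794248581)
side white [240. 179.] 245 min [ 0.61  -0.13   0.067] max [ 0.649 -0.065  0.11 ]
  top 0.1067 ((629.6763305664062, -101.29837036132812), (39.538204193115234, 64.88140106201172), 0.38297078013420105)
side white [274. 201.] 526 min [ 0.463 -0.138  0.051] max [ 0.523 -0.048  0.09 ]
  top 0.0866 ((492.4288635253906, -95.32730102539062), (95.38147735595703, 61.31235885620117), 88.52247619628906)
side yellow 307 0.0074 ((495.7675476074219, 86.38447570800781), (147.12660217285156, 120.80494689941406), 88.41897583007812)
side mat z 0.0069
side tray ((523.6377563476562, -7.3481597900390625), (446.1929626464844, 254.9253387451172), 89.66590118408203)
```

View pics/c1.png

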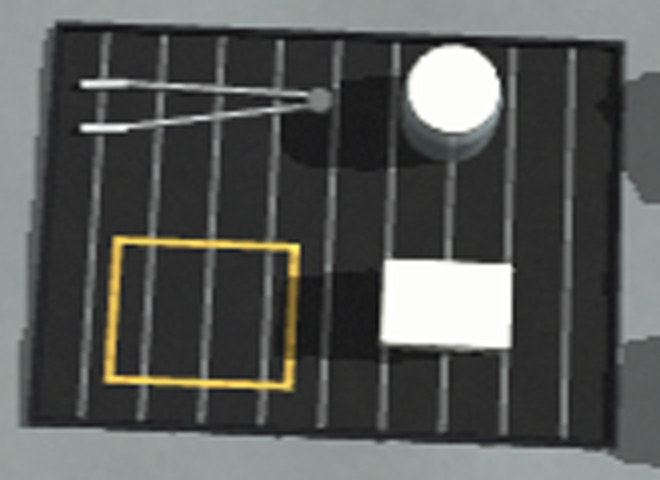

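View pics/c2.png

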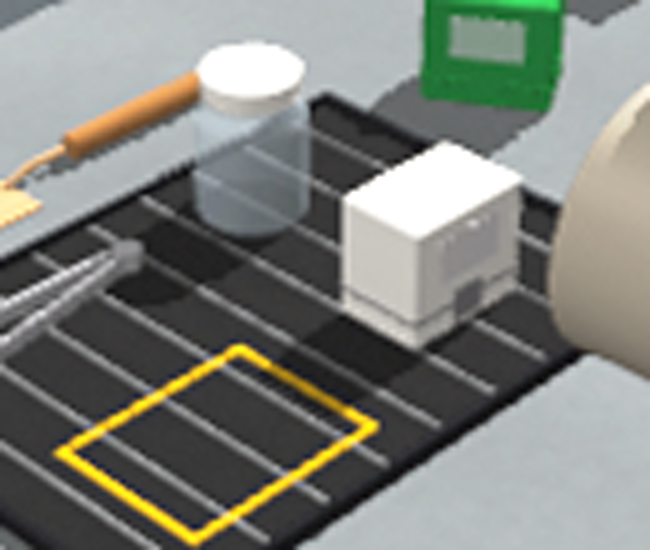

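The crop confirms it: a white box with the grey seal line at its bottom, so the lid is on the mat. The outline corners in the top crop are (118,238), (299,245), (294,389) and (106,381). The box's top corners are (384,259), (513,264), (511,348) and (381,345).

Run:
```python
from h import *
def rep(n,t,a,off,k,z):
    a=np.array(a,float);a=(a+.5)/k-.5+off;P=plane(n,a,z);print(n,t,P.mean(0).round(4));
    for i in range(4):
        e=P[(i+1)%4]-P[i];print("   ",np.linalg.norm(e).round(4),(np.degrees(np.arctan2(e[1],e[0]))%90).round(1))
rep("top","outline",[(118,238),(299,245),(294,389),(106,381)],[170,140],4,.007)
rep("top","box",[(384,259),(513,264),(511,348),(381,345)],[170,140],4,.087)
rep("side","outline",[(240,349),(375,426),(193,539),(63,453)],[190,160],5,.007)
rep("side","box",[(446,143),(521,183),(416,237),(343,203)],[190,160],5,.087)
rep("top","tray",[(57,23),(622,42),(614,446),(26,425)],[170,140],4,.012)
```

```text
top outline [0.4916 0.0846 0.007 ]
    0.1379 87.8
    0.1086 88.5
    0.1414 87.7
    0.1084 86.7
top box [ 0.4922 -0.0956  0.087 ]
    0.0906 87.8
    0.0588 88.0
    0.0905 88.8
    0.0604 88.1
side outline [0.4928 0.0857 0.007 ]
    0.1054 88.6
    0.136 87.1
    0.1028 87.9
    0.1347 88.2
side box [ 0.4906 -0.0904  0.087 ]
    0.0612 84.6
    0.0852 84.7
    0.0538 0.8
    0.0913 89.5
top tray [ 0.5539 -0.0092  0.012 ]
    0.4354 87.9
    0.3065 87.7
    0.4368 88.1
    0.3082 87.5
```

```bash
cat >> h.py <<'E'
PSI=np.radians(-2.0); TX=np.array([np.cos(PSI),np.sin(PSI),0]);TY=np.array([-np.sin(PSI),np.cos(PSI),0]);Z=np.array([0,0,1.])
def tool(g,th,back=0):
    """TCP pose with grasp point g, tilt th deg towards +TY, withdrawn by back"""
    t=np.radians(th);z=np.sin(t)*TY-np.cos(t)*Z
    return np.array(g)+z*(.0187-back),R.from_matrix(np.c_[np.cross(TX,z),TX,z])
def rows(targets):
    from workcell import arm
    s=arm.observe();p0=np.array(s["ee_pos"]);r0=R.from_rotvec(s["tcp_rot"])
    for p,r in targets:
        print(np.degrees((r0.inv()*r).as_rotvec()).round(1).tolist(),(r0.inv().apply(p-p0)).round(4).tolist())
def arc(angles,piv,p=None,r=None):
    """turn the present tool by each angle (deg, towards +TY) about the world pivot"""
    from workcell import arm
    s=arm.observe();p0=np.array(s["ee_pos"]);r0=R.from_rotvec(s["tcp_rot"])
    out=[]
    for a in angles:
        q=R.from_rotvec(-np.radians(a)*TX);out.append((piv+q.apply(p0-piv),q*r0))
    rows(out)
E
python3 - <<'E'
from h import *
C=np.array([.4915,-.0945,.047]); g=C-.018*TY+.018*Z
rows([tool(g,45,.13),tool(g,45,.0)]);print(tool(g,45,.13)[0],tool(g,45)[0])
E
```

```text
[29.2, 38.3, -70.6] [0.4308, -0.2261, 0.0645]
[29.2, 38.3, -70.6] [0.4551, -0.3147, 0.1565]
[ 0.48812518 -0.19114208  0.14370098] [ 0.49133328 -0.09927419  0.0517771 ]
```

```bash
python3 -m creep '[[15,19,-35,0.2,-0.1,0.0,1],[15,19,-35,0.2,-0.1,0.0,1],[15,19,-35,0.2,-0.1,0.0,1],[15,19,-35,0.2,-0.1,0.0,1],[15,19,-35,0.2,-0.1,0.0,1],[29.2,38.3,-70.6,0.431,-0.226,0.0645,1],[29.2,38.3,-70.6,0.431,-0.226,0.0645,1],[29.2,38.3,-70.6,0.431,-0.226,0.0645,1],[29.2,38.3,-70.6,0.431,-0.226,0.0645,1],[29.2,38.3,-70.6,0.431,-0.226,0.0645,1],[29.2,38.3,-70.6,0.431,-0.226,0.0645,1],[29.2,38.3,-70.6,0.431,-0.226,0.0645,1]]' 40
cat > n.py <<'E'
from h import *
C=np.array([.4915,-.0945,.047]); g=C-.018*TY+.018*Z
rows([tool(g,45,.13),tool(g,45,.0)])
E
python3 n.py
```

```text
t: 1.1
ee_pos: [0.4895, -0.1895, 0.143]
tcp_rot: [-1.787, -1.737, -0.745]
ft_force: [-1.1, -1.2, 0.4]
gripper_width: 0.0884
gripper_force: 0.0
[-0.2, -0.2, 0.3] [-0.0006, -0.0014, -0.0017]
[-0.2, -0.2, 0.3] [-0.001, -0.001, 0.1283]
```

```bash
python3 -m creep '[[0,0,0,0,-0.001,0.03,1],[0,0,0,0,-0.001,0.06,1],[0,0,0,0,-0.001,0.08,1],[0,0,0,0,-0.001,0.095,1],[0,0,0,-0.001,-0.001,0.11,1],[0,0,0,-0.001,-0.001,0.12,1],[0,0,0,-0.001,-0.001,0.128,1],[0,0,0,-0.001,-0.001,0.128,1]]'
python3 - <<'E'
from workcell import get_image
from h import *
for n in("side","top"):
    p,d=get_image(n);cv2.imwrite(f"pics/{n}1.png",p[...,::-1])
a=cv2.imread("pics/side1.png")[130:270,170:350];b=cv2.imread("pics/top1.png")[160:270,200:340]
f=lambda i:cv2.resize(i,(400,400*i.shape[0]//i.shape[1]),interpolation=cv2.INTER_CUBIC)
a,b=f(a),f(b);h=max(len(a),len(b));pad=lambda i:np.vstack([i,np.zeros((h-len(i),400,3),np.uint8)])
cv2.imwrite("pics/m1.png",np.hstack([pad(a),pad(b)]))
E
```

```text
t: 1.77
ee_pos: [0.4901, -0.1008, 0.0518]
tcp_rot: [-1.793, -1.733, -0.742]
ft_force: [-0.3, -0.7, 0.4]
gripper_width: 0.0882
gripper_force: 0.0
```

View pics/m1.png

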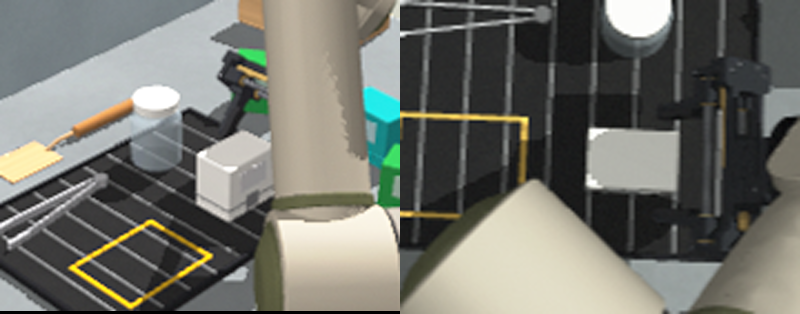

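The side and top crops show the open fingers straddling the box's upper −y corner, clear of the box and the jar. I'll close the gripper.

```bash
python3 -m creep '[[0,0,0,0,0,0,0.6],[0,0,0,0,0,0,0.6],[0,0,0,0,0,0,0.6],[0,0,0,0,0,0,0.6],[0,0,0,0,0,0,0.6],[0,0,0,0,0,0,0.6]]' 40
python3 - <<'E'
from workcell import arm
from h import *
print(np.round(arm.observe()["joint_positions"],2))
C=np.array([.4915,-.0945,.047]);piv=C+.045*TY-.040*Z
arc([5,10,15,20,25,30],piv)
E
```

```text
t: 2.37
ee_pos: [0.4908, -0.1021, 0.0528]
tcp_rot: [-1.796, -1.735, -0.744]
ft_force: [2.0, -1.4, 1.0]
gripper_width: 0.06
gripper_force: 39.9
[-0.76  0.69  1.59  0.56  1.46 -0.96]
[0.0, -5.0, -0.0] [0.0061, 0.0, -0.0002]
[0.0, -10.0, -0.0] [0.0122, 0.0, 0.0002]
[0.0, -15.0, -0.0] [0.0182, 0.0, 0.0011]
[0.0, -20.0, -0.0] [0.0241, 0.0, 0.0025]
[0.0, -25.0, -0.0] [0.0299, 0.0, 0.0044]
[0.0, -30.0, -0.0] [0.0355, 0.0, 0.0068]
```

```bash
python3 -m creep '[[0,-2,0,0.0024,0,0,0.5],[0,-4,0,0.0046,0,0.0002,0.5],[0,-6,0,0.007,0,0.0003,0.5],[0,-8,0,0.0093,0,0.0004,0.5],[0,-10,0,0.0117,0,0.0006,0.5],[0,-10,0,0.0117,0,0.0006,0.5]]'
```

```text
t: 2.87
ee_pos: [0.4909, -0.0923, 0.0612]
tcp_rot: [-1.909, -1.848, -0.599]
ft_force: [1.1, -1.4, 0.1]
gripper_width: 0.0596
gripper_force: 39.9
```

```bash
cat > a1.py <<'E'
from h import *
C=np.array([.4915,-.0945,.047]);piv=C+.045*TY-.040*Z
arc([6,12,18,24,30,35],piv)
E
python3 a1.py
```

```text
[0.0, -6.0, 0.0] [0.0072, 0.0, -0.0001]
[0.0, -12.0, 0.0] [0.0144, 0.0, 0.0006]
[0.0, -18.0, 0.0] [0.0215, 0.0001, 0.0021]
[0.1, -24.0, 0.0] [0.0284, 0.0001, 0.0042]
[0.1, -30.0, 0.0] [0.035, 0.0001, 0.0071]
[0.1, -35.0, 0.0] [0.0403, 0.0001, 0.01]
```

```bash
python3 -m creep '[[0,-3,0,0.0036,0,0,0.5],[0,-6,0,0.0072,0,0.0001,0.5],[0,-9,0,0.0107,0,0.0004,0.5],[0,-12,0,0.0142,0,0.0008,0.5],[0,-15,0,0.0177,0,0.0015,0.5],[0,-18,0,0.0213,0,0.0024,0.5],[0,-21,0,0.0247,0,0.0034,0.5],[0,-24,0,0.0282,0,0.0045,0.5],[0,-27,0,0.0314,0,0.0059,0.5],[0,-30,0,0.0347,0,0.0074,0.5],[0,-30,0,0.0347,0,0.0074,0.5]]'; python3 a1.py
```

```text
t: 3.78
ee_pos: [0.4918, -0.0589, 0.075]
tcp_rot: [-2.214, -2.145, -0.094]
ft_force: [-0.5, -0.9, 9.2]
gripper_width: 0.0596
gripper_force: 39.8
[0.0, -6.0, -0.0] [0.0072, 0.0, -0.0]
[0.0, -12.0, -0.0] [0.0143, 0.0, 0.0007]
[0.1, -18.0, -0.0] [0.0214, 0.0001, 0.0022]
[0.1, -24.0, -0.0] [0.0282, 0.0001, 0.0045]
[0.1, -30.0, -0.0] [0.0348, 0.0001, 0.0074]
[0.1, -35.0, -0.0] [0.04, 0.0001, 0.0103]
```

```bash
python3 -m creep '[[0,-3,0,0.0036,0,0,0.5],[0,-6,0,0.0072,0,0,0.5],[0,-9,0,0.0108,0,0.0003,0.5],[0,-12,0,0.0143,0,0.0007,0.5],[0,-15,0,0.0179,0,0.0014,0.5],[0,-18,0,0.0214,0,0.0022,0.5],[0,-21,0,0.0248,0,0.0033,0.5],[0,-24,0,0.0282,0,0.0045,0.5],[0,-27,0,0.0315,0,0.0059,0.5],[0,-30,0,0.0348,0,0.0074,0.5],[0,-30,0,0.0348,0,0.0074,0.5]]'; python3 a1.py
python3 - <<'E'
from workcell import get_image,arm
from h import *
print(np.round(arm.observe()["joint_positions"],2))
for n in("side","top"):
    p,d=get_image(n);cv2.imwrite(f"pics/{n}2.png",p[...,::-1])
a=cv2.imread("pics/side2.png")[130:270,170:350];b=cv2.imread("pics/top2.png")[160:270,180:320]
f=lambda i:cv2.resize(i,(400,400*i.shape[0]//i.shape[1]),interpolation=cv2.INTER_CUBIC)
a,b=f(a),f(b);h=max(len(a),len(b));pad=lambda i:np.vstack([i,np.zeros((h-len(i),400,3),np.uint8)])
cv2.imwrite("pics/m2.png",np.hstack([pad(a),pad(b)]))
E
```

```text
t: 4.7
ee_pos: [0.4933, -0.0231, 0.0706]
tcp_rot: [2.012, 1.949, -0.449]
ft_force: [-1.8, 8.0, 16.9]
gripper_width: 0.0598
gripper_force: 39.7
[0.0, -6.0, -0.0] [0.0072, 0.0, 0.0]
[0.0, -12.0, -0.0] [0.0144, 0.0, 0.0008]
[0.0, -18.0, -0.0] [0.0214, 0.0001, 0.0024]
[0.1, -24.0, -0.0] [0.0283, 0.0001, 0.0047]
[0.1, -30.0, -0.1] [0.0348, 0.0001, 0.0076]
[0.1, -35.0, -0.1] [0.0401, 0.0001, 0.0106]
[-0.04  0.47  1.75 -0.53  0.99  0.3 ]
```

View pics/m2.png

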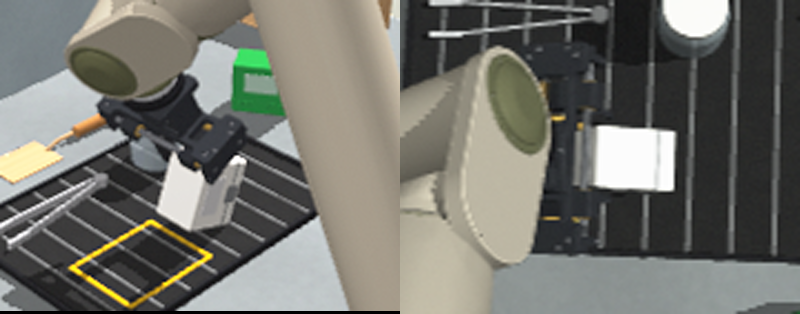

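Side and top crops: the box stands tilted at about 70° on its +y bottom edge in the gripper, the seal end to the −y side. Nothing else is touched. I'll ease it down.

```bash
python3 -m creep '[[0,-2,0,0.0024,0,-0.0003,0.5],[0,-4,0,0.0047,0,-0.0005,0.5],[0,-6,0,0.007,0,-0.0005,0.5],[0,-8,0,0.0094,0,-0.0003,0.5],[0,-10,0,0.0118,0,-0.0001,0.5],[0,-12,0,0.0142,0,0.0003,0.5],[0,-14,0,0.0165,0,0.0006,0.5],[0,-16,0,0.0189,0,0.0012,0.5],[0,-16,0,0.0189,0,0.0012,0.5]]'
python3 - <<'E'
from workcell import get_image,arm
from h import *
z=R.from_rotvec(arm.observe()["tcp_rot"]).as_matrix()[:,2];print("tilt",np.degrees(np.arctan2(z@TY,-z[2])))
p,d=get_image("side");cv2.imwrite("pics/side3.png",p[...,::-1]);crop("pics/side3.png","pics/c3.png",210,150,90,90,6)
E
python3 a1.py
```

```text
t: 5.55
ee_pos: [0.4937, -0.0075, 0.0605]
tcp_rot: [1.836, 1.779, -0.69]
ft_force: [0.8, 3.4, 5.1]
gripper_width: 0.0597
gripper_force: 39.8
tilt -41.18342417492464
[0.0, -6.0, -0.0] [0.0071, 0.0, -0.0]
[0.0, -12.0, -0.0] [0.0142, 0.0, 0.0007]
[0.0, -18.0, -0.0] [0.0212, 0.0, 0.0021]
[0.1, -24.0, -0.0] [0.028, 0.0001, 0.0043]
[0.1, -30.0, -0.0] [0.0345, 0.0001, 0.0072]
[0.1, -35.0, -0.0] [0.0396, 0.0001, 0.0101]
```

View pics/c3.png

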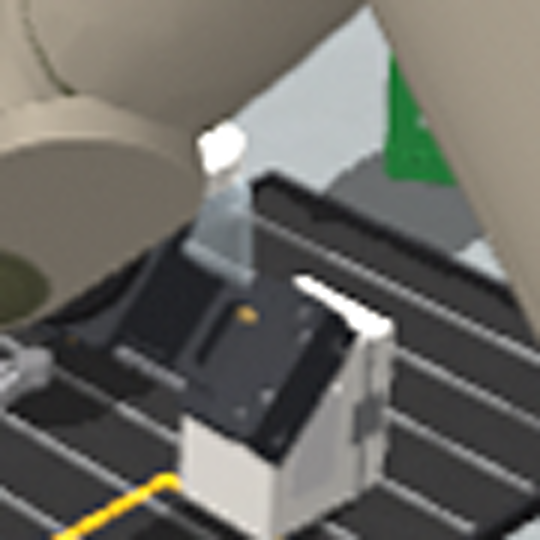

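The crop shows the box nearly flat on its side, a few degrees short, with the lid end on the right (−y). I'll do the last few degrees.

```bash
python3 -m creep '[[0,-1,0,0.0012,0,-0.0002,0.5],[0,-2,0,0.0023,0,-0.0002,0.5],[0,-3,0,0.0035,0,-0.0002,0.5],[0,-4,0,0.0047,0,-0.0002,0.5],[0,-4,0,0.0047,0,-0.0002,0.5]]'
```

```text
t: 6.02
ee_pos: [0.494, -0.005, 0.0587]
tcp_rot: [1.79, 1.731, -0.747]
ft_force: [-0.5, 0.6, 10.7]
gripper_width: 0.0595
gripper_force: 39.8
```

```bash
python3 -m creep '[[0,0,0,0,0,0,0.5],[0,0,0,0,0,0,0.5],[0,0,0,0,0,0,0.5],[0,0,0,0,0,0,0.5]]' 5; python3 -m creep '[[0,0,0,0,0,0,0.75],[0,0,0,0,0,0,0.85],[0,0,0,0,0,0,1],[0,0,0,0,0,0,1],[0,0,0,0,0,0,1],[0,0,0,0,0,0,1],[0,0,0,0,0,-0.02,1],[0,0,0,0,0,-0.04,1],[0,0,0,0,0,-0.07,1],[0,0,0,0,0,-0.1,1],[0,0,0,0,0,-0.13,1],[0,0,0,0,0,-0.13,1]]'
python3 - <<'E'
from workcell import get_image
from h import *
for n in("side","top"):
    p,d=get_image(n);cv2.imwrite(f"pics/{n}4.png",p[...,::-1]);P=cloud(n,d)
    t=(abs(P[...,0]-.493)<.06)&(P[...,1]>-.09)&(P[...,1]<.06)&(abs(P[...,2]-.097)<.006)&(p.min(2)>110)
    q=P[t];print(n,t.sum(),np.median(q[:,2]).round(4),cv2.minAreaRect(q[:,:2].astype(np.float32)*1000),np.percentile(q,[1,99],0).round(3).tolist())
a=cv2.imread("pics/side4.png")[130:270,170:350];b=cv2.imread("pics/top4.png")[160:270,180:320]
f=lambda i:cv2.resize(i,(400,400*i.shape[0]//i.shape[1]),interpolation=cv2.INTER_CUBIC)
a,b=f(a),f(b);h=max(len(a),len(b));pad=lambda i:np.vstack([i,np.zeros((h-len(i),400,3),np.uint8)])
cv2.imwrite("pics/m4.png",np.hstack([pad(a),pad(b)]))
E
```

```text
t: 6.35
ee_pos: [0.4944, -0.0048, 0.0581]
tcp_rot: [1.793, 1.732, -0.742]
ft_force: [5.7, 0.8, 5.5]
gripper_width: 0.0599
gripper_force: 5.0
t: 7.35
ee_pos: [0.4984, 0.0901, 0.1531]
tcp_rot: [1.793, 1.733, -0.734]
ft_force: [0.6, 0.2, 1.1]
gripper_width: 0.088
gripper_force: 0.0
side 377 0.0964 ((494.173095703125, -11.505367279052734), (65.92754364013672, 85.16471099853516), 0.8898096680641174) [[0.463, -0.052, 0.091], [0.526, 0.028, 0.1]]
top 619 0.0965 ((494.66070556640625, -12.268531799316406), (80.53364562988281, 59.15194320678711), 89.89144897460938) [[0.465, -0.052, 0.092], [0.524, 0.026, 0.101]]
```

View pics/m4.png

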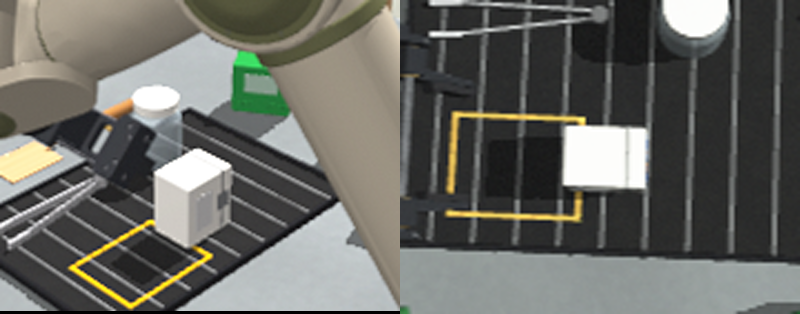

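The box now stands flat on its side, centre about (0.4945,−0.0125), top at 0.0965 as expected for 90 mm, lid end at −y. The jar and tongs are untouched. Next I'll swing over the top for the second grasp.

```bash
cat > n2.py <<'E'
from h import *
C=np.array([.4945,-.0125,.052]); g=C-.008*TY+.025*Z
rows([tool(C+.03*Z,t,.12) for t in (-30,-15,0,15,30)]+[tool(g,45,.12),tool(g,45)])
E
python3 n2.py
```

```text
[0.1, 15.0, 0.0] [-0.049, 0.001, 0.0204]
[0.1, 30.0, 0.1] [-0.0734, 0.001, 0.0305]
[0.1, 45.0, 0.1] [-0.0944, 0.001, 0.0466]
[0.1, 60.0, 0.1] [-0.1105, 0.0009, 0.0676]
[0.1, 75.0, 0.1] [-0.1206, 0.0009, 0.0921]
[0.0, 90.0, 0.1] [-0.1262, 0.0008, 0.1275]
[0.0, 90.0, 0.1] [-0.0062, 0.0009, 0.1274]
```

```bash
python3 -m creep '[[0,7,0,-0.025,0.001,0.01,1],[0,14,0,-0.047,0.001,0.019,1],[0,21,0,-0.059,0.001,0.025,1],[0,28,0,-0.07,0.001,0.029,1],[0,35,0,-0.081,0.001,0.036,1],[0,42,0,-0.09,0.001,0.043,1],[0,49,0,-0.099,0.001,0.052,1],[0,56,0,-0.106,0.001,0.062,1],[0,63,0,-0.112,0.001,0.072,1],[0,70,0,-0.117,0.001,0.084,1],[0,77,0,-0.121,0.001,0.096,1],[0,77,0,-0.121,0.001,0.096,1]]' 40; python3 n2.py | tail -2
```

```text
t: 8.45
ee_pos: [0.4909, -0.0706, 0.1636]
tcp_rot: [-1.945, -1.859, -0.56]
ft_force: [-0.6, -0.4, -1.0]
gripper_width: 0.0878
gripper_force: 0.0
[0.0, 12.6, -0.6] [-0.0261, 0.0019, 0.0011]
[0.0, 12.6, -0.6] [0.0, 0.0017, 0.1182]
```

```bash
python3 -m creep '[[0,6,0,-0.015,0.002,0,1],[0,12.6,-0.6,-0.026,0.002,0.001,1],[0,12.6,-0.6,-0.026,0.002,0.001,1],[0,12.6,-0.6,-0.020,0.002,0.03,1],[0,12.6,-0.6,-0.013,0.002,0.06,1],[0,12.6,-0.6,-0.008,0.002,0.08,1],[0,12.6,-0.6,-0.005,0.002,0.095,1],[0,12.6,-0.6,-0.002,0.002,0.11,1],[0,12.6,-0.6,0,0.002,0.118,1],[0,12.6,-0.6,0,0.002,0.118,1]]'; python3 n2.py|tail -1
```

```text
t: 9.28
ee_pos: [0.4957, -0.0024, 0.0665]
tcp_rot: [-1.79, -1.748, -0.737]
ft_force: [-0.4, 0.0, -0.4]
gripper_width: 0.088
gripper_force: 0.0
[-0.2, 0.5, 0.6] [-0.0054, -0.0009, -0.0015]
```

```bash
python3 -m creep '[[0,0.5,0.6,-0.003,-0.001,-0.001,1],[0,0.5,0.6,-0.0055,-0.001,-0.0015,1],[0,0.5,0.6,-0.0055,-0.001,-0.0015,0.5],[0,0.5,0.6,-0.0055,-0.001,-0.0015,0.5],[0,0.5,0.6,-0.0055,-0.001,-0.0015,0.5],[0,0.5,0.6,-0.0055,-0.001,-0.0015,0.5],[0,0.5,0.6,-0.0055,-0.001,-0.0015,0.5],[0,0.5,0.6,-0.0055,-0.001,-0.0015,0.5]]' 40
cat > a2.py <<'E'
import sys
from workcell import arm
from h import *
r=arm.observe();z=R.from_rotvec(r["tcp_rot"]).as_matrix()[:,2];print("tilt",np.degrees(np.arctan2(z@TY,-z[2])).round(1))
piv=np.array([.4945,-.0125,.007])+(.040+float(sys.argv[1]))*TY
arc([6,12,18,24,30],piv)
E
python3 a2.py 0
```

```text
t: 9.95
ee_pos: [0.4957, -0.009, 0.0647]
tcp_rot: [-1.793, -1.733, -0.743]
ft_force: [-1.7, -1.0, 2.5]
gripper_width: 0.0596
gripper_force: 40.0
tilt 45.1
[0.0, -6.0, 0.0] [0.0069, 0.0, 0.0019]
[0.0, -12.0, 0.0] [0.0135, 0.0, 0.0046]
[0.0, -18.0, 0.0] [0.0198, 0.0, 0.0079]
[0.0, -24.0, 0.0] [0.0258, 0.0, 0.0119]
[0.0, -30.0, 0.0] [0.0313, 0.0, 0.0165]
```

```bash
python3 -m creep '[[0,-3,0,0.0032,0,0.0011,0.5],[0,-6,0,0.0065,0,0.0022,0.5],[0,-9,0,0.0098,0,0.0036,0.5],[0,-12,0,0.0131,0,0.0049,0.5],[0,-15,0,0.0163,0,0.0066,0.5],[0,-18,0,0.0194,0,0.0082,0.5],[0,-21,0,0.0224,0,0.0102,0.5],[0,-24,0,0.0254,0,0.0122,0.5],[0,-27,0,0.0282,0,0.0145,0.5],[0,-30,0,0.0309,0,0.0168,0.5],[0,-30,0,0.0309,0,0.0168,0.5]]'; python3 a2.py 0
```

```text
t: 10.87
ee_pos: [0.4969, 0.0263, 0.0752]
tcp_rot: [-2.116, -2.052, -0.278]
ft_force: [-0.8, -0.9, 3.4]
gripper_width: 0.0595
gripper_force: 40.0
tilt 15.0
[0.0, -6.0, 0.0] [0.0068, 0.0, 0.0021]
[0.0, -12.0, 0.0] [0.0134, 0.0001, 0.0049]
[0.1, -18.0, 0.0] [0.0197, 0.0001, 0.0083]
[0.1, -24.0, 0.0] [0.0255, 0.0001, 0.0124]
[0.1, -30.0, 0.0] [0.0309, 0.0001, 0.0171]
```

```bash
python3 -m creep '[[0,-3,0,0.0044,-0.0004,0.0013,0.5],[0,-6,0,0.0087,-0.0008,0.0026,0.5],[0,-9,0,0.0130,-0.0012,0.0042,0.5],[0,-12,0,0.0173,-0.0016,0.0059,0.5],[0,-15,0,0.0215,-0.002,0.0079,0.5],[0,-18,0,0.0255,-0.0024,0.0098,0.5],[0,-21,0,0.0294,-0.0028,0.0121,0.5],[0,-24,0,0.0332,-0.0032,0.0144,0.5],[0,-27,0,0.0370,-0.0036,0.0171,0.5],[0,-30,0,0.0406,-0.004,0.0197,0.5],[0,-30,0,0.0406,-0.004,0.0197,0.5]]'; python3 a2.py 0.010
```

```text
t: 11.78
ee_pos: [0.4948, 0.0701, 0.0659]
tcp_rot: [2.116, 2.051, -0.279]
ft_force: [1.8, 0.4, 4.6]
gripper_width: 0.0592
gripper_force: 40.0
tilt -15.0
[0.0, -6.0, -0.0] [0.0067, 0.0, 0.002]
[0.0, -12.0, -0.0] [0.0132, 0.0, 0.0048]
[0.1, -18.0, -0.0] [0.0194, 0.0001, 0.0082]
[0.1, -24.0, -0.0] [0.0252, 0.0001, 0.0122]
[0.1, -30.0, -0.0] [0.0305, 0.0001, 0.0168]
```

```bash
python3 -m creep '[[0,-2,0,0.0023,0,0.0007,0.5],[0,-4,0,0.0045,0,0.0013,0.5],[0,-6,0,0.0067,0,0.002,0.5],[0,-8,0,0.0089,0,0.0029,0.5],[0,-10,0,0.0111,0,0.0038,0.5],[0,-12,0,0.0132,0,0.0048,0.5],[0,-15,0,0.0163,0,0.0065,0.5],[0,-18,0,0.0194,0,0.0082,0.5],[0,-21,0,0.0223,0,0.0102,0.5],[0,-24,0,0.0252,0,0.0122,0.5],[0,-26,0,0.027,0,0.0137,0.5],[0,-26,0,0.027,0,0.0137,0.5]]'; python3 a2.py 0.010 | head -2
```

```text
t: 12.78
ee_pos: [0.4947, 0.0919, 0.0448]
tcp_rot: [1.84, 1.782, -0.691]
ft_force: [1.2, -0.4, 0.9]
gripper_width: 0.0601
gripper_force: 40.0
tilt -41.0
[0.0, -6.0, 0.0] [0.0066, 0.0, 0.002]
```

```bash
python3 -m creep '[[0,-1,0,0.0011,0,0.0004,0.5],[0,-2,0,0.0021,0,0.0008,0.5],[0,-3,0,0.0031,0,0.0012,0.5],[0,-4,0,0.0042,0,0.0016,0.5],[0,-4,0,0.0042,0,0.0016,0.5],[0,-4,0,0.0042,0,0.0016,0.5]]'
python3 - <<'E'
from workcell import get_image
from h import *
for n in("side","top"):
    p,d=get_image(n);cv2.imwrite(f"pics/{n}5.png",p[...,::-1]);P=cloud(n,d)
    t=(abs(P[...,0]-.493)<.06)&(P[...,1]>-.0)&(P[...,1]<.06)&(P[...,2]>.075)&(P[...,2]<.1)&(p.min(2)>100);q=P[t]
    A=np.c_[q[:,:2]-q[:,:2].mean(0),np.ones(len(q))];print(n,len(q),np.linalg.lstsq(A,q[:,2],rcond=None)[0].round(3),q.min(0),q.max(0))
a=cv2.imread("pics/side5.png")[130:270,170:350];b=cv2.imread("pics/top5.png")[160:270,180:320]
f=lambda i:cv2.resize(i,(400,400*i.shape[0]//i.shape[1]),interpolation=cv2.INTER_CUBIC)
a,b=f(a),f(b);h=max(len(a),len(b));pad=lambda i:np.vstack([i,np.zeros((h-len(i),400,3),np.uint8)])
cv2.imwrite("pics/m5.png",np.hstack([pad(a),pad(b)]))
E
```

```text
t: 13.28
ee_pos: [0.4948, 0.0933, 0.0435]
tcp_rot: [1.794, 1.732, -0.746]
ft_force: [-5.1, -1.6, 11.7]
gripper_width: 0.0598
gripper_force: 40.0
side 90 [ 0.091 -0.048  0.086] [0.46152723 0.03373008 0.07519068] [0.52414681 0.05990384 0.09158685]
top 118 [0.015 0.049 0.087] [0.46278975 0.03289596 0.0756212 ] [0.5223562  0.0595359  0.09201731]
```

View pics/m5.png

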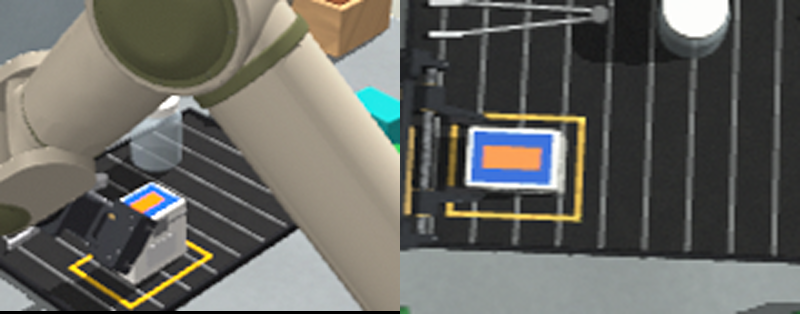

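The lid with the orange lever is up and the box sits inside the outline, about 7 mm off centre along y, well within the 20 mm margin. I'll release and withdraw.

```bash
python3 -m creep '[[0,0,0,0,0,0,0.5],[0,0,0,0,0,0,0.5],[0,0,0,0,0,0,0.5],[0,0,0,0,0,0,0.5]]' 5; python3 -m creep '[[0,0,0,0,0,0,0.75],[0,0,0,0,0,0,0.85],[0,0,0,0,0,0,1],[0,0,0,0,0,0,1],[0,0,0,0,0,0,1],[0,0,0,0,0,0,1],[0,0,0,0,0,-0.02,1],[0,0,0,0,0,-0.04,1],[0,0,0,0,0,-0.07,1],[0,0,0,0,0,-0.1,1],[0,0,0,0,0,-0.14,1],[0,0,0,0,0,-0.14,1]]'
python3 - <<'E'
from workcell import get_image
from h import *
for n in("side","top"):
    p,d=get_image(n);cv2.imwrite(f"pics/{n}6.png",p[...,::-1]);P=cloud(n,d)
    t=(abs(P[...,0]-.493)<.06)&(P[...,1]>-.0)&(P[...,1]<.15)&(abs(P[...,2]-.087)<.009)&(p.max(2)>110);q=P[t]
    A=np.c_[q[:,:2]-q[:,:2].mean(0),np.ones(len(q))];print(n,len(q),np.linalg.lstsq(A,q[:,2],rcond=None)[0].round(3),cv2.minAreaRect(q[:,:2].astype(np.float32)*1000))
a=cv2.imread("pics/side6.png")[130:270,170:350];b=cv2.imread("pics/top6.png")[110:260,170:330]
f=lambda i:cv2.resize(i,(400,400*i.shape[0]//i.shape[1]),interpolation=cv2.INTER_CUBIC)
a,b=f(a),f(b);h=max(len(a),len(b));pad=lambda i:np.vstack([i,np.zeros((h-len(i),400,3),np.uint8)])
cv2.imwrite("pics/m6.png",np.hstack([pad(a),pad(b)]))
E
```

```text
t: 13.72
ee_pos: [0.4947, 0.0931, 0.0428]
tcp_rot: [1.794, 1.733, -0.746]
ft_force: [-2.5, -2.1, 6.2]
gripper_width: 0.0601
gripper_force: 5.0
t: 14.72
ee_pos: [0.5, 0.1969, 0.1456]
tcp_rot: [1.794, 1.736, -0.73]
ft_force: [-0.2, -0.3, 1.7]
gripper_width: 0.0879
gripper_force: 0.0
side 519 [ 0.045 -0.02   0.086] ((492.9224853515625, 79.33087921142578), (93.26664733886719, 65.15068817138672), 87.02264404296875)
top 678 [0.003 0.003 0.087] ((493.0290832519531, 78.26950073242188), (90.56190490722656, 60.67466735839844), 87.12933349609375)
```

View pics/m6.png

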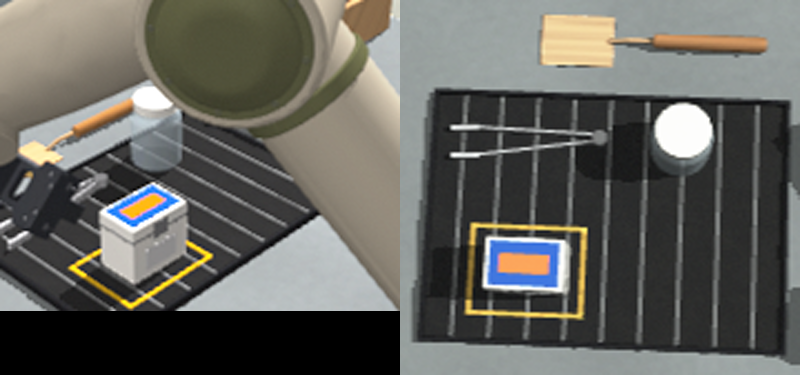

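The box stands flat and square at about (0.493,0.0785) inside the outline centred near (0.492,0.085). The lid is up, the jar, tongs and spatula are where they were, and the gripper is clear.

```bash
python3 -c "
from workcell import order
print(order.close_job())"
```

```text
the job is handed in; nothing more can be done
None
```

The white box was rolled over in two quarter turns, with a release in between, and now stands lid up and square inside the yellow outline, about 7 mm off its centre; the jar, tongs and spatula were not moved, and the job was handed in at about 15 s.

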